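# Lock a block in the crosscut jig with its winged cam

## Task

Slide the pale wood block in the jig home against the dark end stop, then turn the red winged knob clockwise until its cam holds the block firmly against the fence, feeling your way so that the soft wood is not bruised. Push gently, do not knock the upright panel beside the wings, leave the tape measure, the screw tin and the pencil alone, then let go of everything and back off.

Things in the scene. Friction and masses are not known exactly. Their poses are not given: they have to be found in the camera images.
- jig: Plywood base board 170 x 240 x 12 mm fixed to the bench; origin at the centre of its underside. Its y axis is the lane in which the block slides. A dark end stop (62 x 20 mm, top 40 mm above the bench) closes the lane's -y end; a fence runs along its +x side, the winged cam and the upright panel stand on its -x side.
- fence_line (a point): Nominal place of the black rubber face of the plywood fence (jig x = +28 mm, y = 0, 26 mm above the bench; face 6 mm thick, tops 40 mm above the bench). The fence is bolted through slots: its true place differs by up to 3.5 mm either way, so the angle at which the cam grips must be felt. The rubber gives about 1 mm for 8 N. Axes as the jig's.
- wing_cam: Red winged knob over a brass cam, on a vertical pivot at jig x = -40, y = -15 mm; origin on the pivot, 12 mm above the bench. At 0 (open) its axes are parallel to the jig's; it tightens clockwise from above (its yaw against the jig falls), 3.0 rad at most, starts 0 to 0.4 rad turned, and stays where it is left. Beyond 25 N the cam bruises the block; 6 N left after letting go holds it; turn to about 15 N.
- wings (a point): Centre of the wings, on the pivot, 72 mm above the bench; axes as wing_cam's. One flat bar: 50 mm long in y, 8 mm thick in x, from 54 to 84 mm above the bench. Turning free takes about 0.08 N m (pivot friction, which can relax or reverse at a stop). As the cam grips it rises above its free reading: by about 0.12 at 8-11 N on the block, 0.19 at 12-18, 0.25 at 16-24. Let go, up to half of the force is lost.
- cam_pivot (a point): Point on the cam's pivot 29 mm above the bench; axes as the jig's. The brass disc (radius 18 mm, centre 7 mm off the pivot, 18 to 40 mm above the bench) bulges away from the block when open; turned by t from open it reaches 18 - 7 cos(t) mm towards the block (jig +x). It meets the block at t of about 1.0 to 2.1 rad, so a second grip is often needed.
- stop_face (a point): Point on the middle of the end stop's face (jig x = +4, y = -70 mm, 30 mm above the bench); the block must slide along jig -y until its end touches this face. The axes are those of the jig.
- cheek: Fixed upright wooden panel, 10 mm thick (jig x), 150 mm long (jig y), its top 60 mm above the bench; origin at its middle, 12 mm above the bench. Its inner face is 30 mm from the knob's pivot and 5 mm from the sweep of the wings, whose upper 24 mm stand above it. It must not be hit by the hand (10 N at most).
- block: Pale wood block, 50 (x) x 110 (y) x 35 mm high, 0.13 kg, loose in the lane between cam and fence with a few mm of play, long side along the lane, 30 to 60 mm short of the end stop; origin at the centre of its underside, which is 12 mm above the bench. Never push on it with more than 25 N.
- block_centre (a point): Centre of the block, half-way up (30 mm above the bench); home against the stop it lies 55 mm from the stop's face.
- tape: Tape measure, 36 x 76 x 70 mm, standing on the bench at the jig's +y end: leave alone. Origin at the centre of its underside.
- tin: Round pale screw tin, 67 mm across, 62 mm high, standing at the jig's +y end: leave alone. Origin at the centre of its underside.
- pencil: Red pencil, 177 mm long, 8 mm thick, lying on the bench beyond the jig's -y end: leave alone. Origin at its middle, on the underside.

How it is judged:
By the outcome, as a careful person would: the job done as asked, in the order asked, and still so for the second after the job is handed in, with the robot touching nothing.
It also fails if it takes over 72 s, if anything falls off the work surface, if the arm or the gripper's body presses on something with over 40 N, if the wrist force passes 120 N, or if a joint passes its speed limit or range.

## Robot

A 6-joint arm with a two-finger parallel gripper is mounted at the origin on a cart in front of the work surface, level with it; the furniture and walls round the work are solid. World frame = base frame: x ahead of the robot, y to its left, z up, the work surface at z = 0. Lengths are in mm, angles in rad, forces in N, time in s.
With the tool pointing down it reaches from about 350 to 875 mm from the base axis. Payload 4.2 kg.
Tool frame: the origin (TCP) lies midway between the tips of the shut fingers; the grasp point (between the pads) lies 19 mm behind it (arm.tcp_to_grasp is the distance from the TCP to the grasp point, in mm); z points along the fingers, y is the line along which they close (so a half turn about z gives the same grasp; the last joint's range is limited). The gripper opens to 85 mm and grips with 20 to 120 N. Pads are 22 mm wide; open, the fingers measure 114 mm over their backs; the gripper's body (76 mm by 85 mm) begins 54 mm behind the grasp point. The pads swing forward as they close: fully open they stand 13 mm farther back than shut.
Start: joints at [1.476, 0.385, 0.008, 0, -1.194, -0.259], TCP at [216.508, 586.279, 231.312] pointing down, gripper open.
Joint ranges: [-3.14, 3.14], [-1.21, 2.06], [-1.07, 1.41], [-3.16, 2.05], [-2.99, -0.16], [-3.1, 3.1]. Speed limits (rad/s): [2.79, 2.79, 3.14, 3.14, 3.14, 3.14].

## Interface

Orientations are given as a unit quaternion [x, y, z, w].
In Python, from bench import arm, imaging, job, models gives the robot as it stands.
- The arm moves only by the tool arm_command, never from a script. Its argument "rows" is a list of rows, each an object with "grip": the opening, from 0 (shut) to 1 (fully open); "linear": the shift along the tool's x, y, z in mm, a list of three; "rot": the turn, a rotation vector about the tool's x, y, z in rad, a list of three. In form: [{"grip": grip, "linear": [tx, ty, tz], "rot": [rx, ry, rz]}, ...]. A call has 1 to 10 rows; each row is the pose to reach, as a shift and turn from the pose commanded when the call began, along the tool's axes at that moment; what a row does not reach only later rows make up. A row lasts 1/8 s, in which the tool goes at most 62.5 mm and 10.7 degrees, less where a joint would pass 70% of its speed; a pose out of reach is approached as far as the arm can. A call with a gripper value outside its range is refused whole. The fingers move at their own pace and stop on an object; the grip force is fixed at half the most. Time passes only in rows, so rows that repeat a pose let the fingers close. It gives the time, the measured TCP pose, the force, the opening and the grip force at its end, in the units of the state.
- arm.read_state(): the state, without advancing time (a new reading comes with each control period).
- imaging.get_image(name): name is "scene" or "top" or "wrist"; returns a dict with "frame" (480x640x3 uint8, red, green, blue), "fx", "fy", "cx", "cy" (pixels), "extrinsics" (4x4, takes a point from world to camera coordinates); the wrist camera has in their place "T_tool_cam" (4x4, takes a point from camera to tool coordinates, whose origin is the TCP and whose axes are the flange's). Camera axes: x right, y down, z forward; pixel columns grow to the right and rows downward; lengths in mm; the calibration is good to about 2 mm. A picture is of the moment at which its call begins: read the wrist's pose just before it. There is no depth.
- job.job_done(): hands the job in; it is judged then, once.
Trained networks look in a picture, given as the dict that the camera call returned (one of the last four; its "shot" number tells which), for a name from the list of things; names that differ only in an ending like _2 or _b are one class to them, and where a whole thing is asked for, a point or a joint stands for the part that bears it (a point fixed in the world has none). Each returns a list of dicts, best first, with "score" (0 to 1); they miss things now and then, are a little off and sometimes report something else, mostly with a low value. They report only what shows in the picture. A call takes as long as a camera call.
- models.spot_in(picture, query): "rect" ([left, top, right, bottom] in pixels, round what is visible of it).
- models.tip_of(picture, query): "pixel" ([column, row] in pixels: a listed point, or the origin of a listed thing).
The state is a dict: "clock": time; "joints": joint angles; "joint_vel": joint speeds; "joint_efforts": joint torques, N m; "position": TCP position; "ee_rot": TCP orientation; "contact_force": force on the tool from outside, world axes, zero at the start; "wrist_torque": the same for the moment, N m; "gripper_width": finger opening in mm; "grasp_force": force on a finger pad.
Only numpy, scipy, OpenCV 4.12 (cv2) and the standard library are available. Lean on these libraries where they do the work, as an engineer would, in place of code of your own. Each camera call takes 0.05 s, during which the arm holds its last target. There are 200 camera calls.

## Working session

There is one attempt and no reset: what is moved stays moved. The work goes in short steps, Python scripts to look and compute and a tool call to move; the robot and the scene stay as the last step left them, time stands still between calls to the robot, and variables do not carry over. Pictures are saved under pics/ and viewed, at most 10 in all, crops included, and the job is handed in when it is done.

Besides the shell and the picture viewer there is one more tool, called as name([rows], argument=value, ...), one row to a line, values as JSON. arm_command: Moves the arm, as the interface text tells. Its arguments: {"type":"object","properties":{"rows":{"type":"array"}},"required":["rows"]}

```bash
mkdir -p pics
cat > h.py <<'E'
from bench import arm, imaging, job, models
import numpy as np, cv2
from scipy.spatial.transform import Rotation as R
def ray(p,px):
    E=np.array(p["extrinsics"]);Rm=E[:3,:3];o=-Rm.T@E[:3,3]
    d=Rm.T@np.array([(px[0]-p["cx"])/p["fx"],(px[1]-p["cy"])/p["fy"],1]);return o,d
def onz(p,px,z):
    o,d=ray(p,px);return o+d*(z-o[2])/d[2]
def proj(p,X):
    E=np.array(p["extrinsics"]);c=E[:3,:3]@np.array(X)+E[:3,3]
    return [p["fx"]*c[0]/c[2]+p["cx"],p["fy"]*c[1]/c[2]+p["cy"]]
E
python3 - <<'E'
from h import *
s=arm.read_state();print({k:np.round(v,3).tolist() for k,v in s.items()},arm.tcp_to_grasp)
Z=dict(jig=0,fence_line=26,wing_cam=12,wings=72,cam_pivot=29,stop_face=30,cheek=12,block=12,block_centre=30,tape=0,tin=0,pencil=0)
for n in("top","scene"):
    p=imaging.get_image(n);cv2.imwrite(f"pics/{n}0.png",p["frame"][:,:,::-1])
    for q,z in Z.items():
        r=models.tip_of(p,q)[:1]
        for a in r: print(n,q,round(a["score"],2),np.round(a["pixel"]),np.round(onz(p,a["pixel"],z),1))
E
```

```text
{'clock': 0.0, 'joints': [1.476, 0.386, 0.007, -0.001, -1.194, -0.259], 'joint_vel': [-0.0, 0.001, 0.001, -0.001, 0.0, 0.0], 'joint_efforts': [0.0, -39.229, 18.84, 4.186, -0.005, 0.0], 'position': [216.326, 585.732, 230.212], 'ee_rot': [0.984, -0.176, -0.0, 0.001], 'contact_force': [-0.575, 0.511, 0.941], 'wrist_torque': [0.024, -0.007, 0.022], 'grasp_force': 0.0, 'gripper_width': 85.282} 18.700000000000003
top jig 0.86 [381. 243.] [585.7  16.6   0. ]
top fence_line 0.65 [379. 230.] [608.2  21.7  26. ]
top wing_cam 0.76 [386. 263.] [547.3   8.3  12. ]
top wings 0.72 [393. 260.] [547.9   4.   72. ]
top cam_pivot 0.83 [392. 265.] [543.   -0.9  29. ]
top stop_face 0.78 [420. 241.] [586.8 -53.1  30. ]
top cheek 0.59 [392. 280.] [513.9  -2.5  12. ]
top block 0.7 [368. 246.] [578.9  41.3  12. ]
top tape 0.86 [263. 227.] [618.3 244.1   0. ]
top tin 0.83 [272. 270.] [535.2 225.3   0. ]
top pencil 0.91 [465. 233.] [ 605.  -146.4    0. ]
scene jig 0.69 [342. 332.] [582.2  18.4   0. ]
scene wing_cam 0.85 [324. 343.] [545.1   7.4  12. ]
scene wings 0.89 [325. 317.] [547.6   9.6  72. ]
scene cam_pivot 0.83 [329. 338.] [550.4   2.   29. ]
scene stop_face 0.58 [371. 356.] [588.6 -51.9  30. ]
scene cheek 0.75 [306. 354.] [513.1   2.6  12. ]
scene block 0.75 [334. 317.] [580.4  41.3  12. ]
scene block_centre 0.91 [332. 308.] [578.8  45.6  30. ]
scene tape 0.64 [295. 235.] [609.7 235.7   0. ]
scene tin 0.73 [254. 256.] [526.  222.7   0. ]
scene pencil 0.71 [414. 416.] [ 603.5 -144.6    0. ]
```

View pics/top0.png

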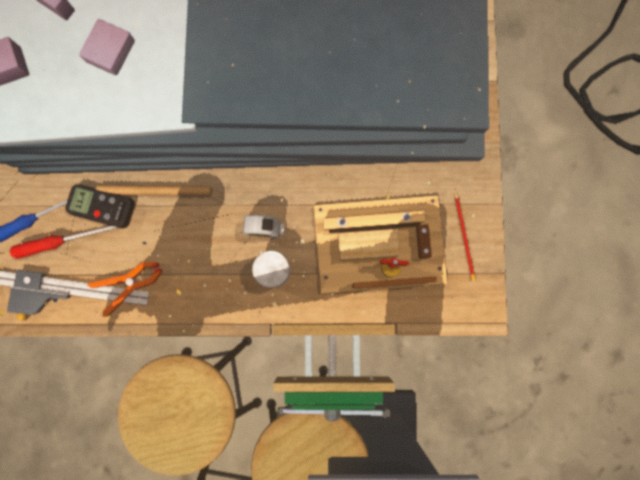

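View pics/scene0.png

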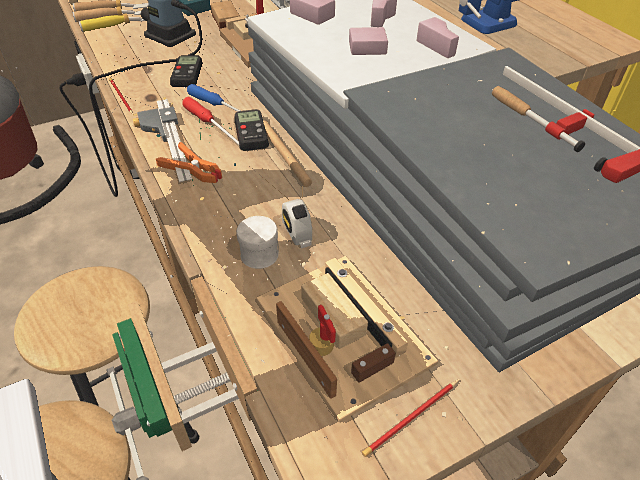

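The top view shows the jig at about (380,243) px, turned slightly, with the red wings at (393,262), the block at (367,241), and the tape and tin left of the jig. I'll move above the jig for a closer wrist view.

arm_command([
  {"grip": 0, "linear": [49, 40, -9], "rot": [0, 0, 0.114]},
  {"grip": 0, "linear": [97, 79, -18], "rot": [0, 0, 0.228]},
  {"grip": 0, "linear": [146, 119, -27], "rot": [0, 0, 0.342]},
  {"grip": 0, "linear": [195, 158, -36], "rot": [0, 0, 0.456]},
  {"grip": 0, "linear": [243, 198, -45], "rot": [0, 0, 0.57]},
  {"grip": 0, "linear": [292, 238, -54], "rot": [0, 0, 0.684]},
  {"grip": 0, "linear": [341, 277, -63], "rot": [0, 0, 0.798]},
  {"grip": 0, "linear": [390, 317, -72], "rot": [0, 0, 0.912]},
  {"grip": 0, "linear": [438, 356, -81], "rot": [0, 0, 1.026]},
  {"grip": 0, "linear": [487, 396, -90], "rot": [0, 0, 1.14]},
])

```text
clock: 2.55
position: [532.3, 52.0, 320.7]
ee_rot: [0.733, -0.681, 0.0, -0.001]
contact_force: [1.7, 1.1, 0.1]
gripper_width: -0.2
grasp_force: 0.0
```

arm_command([
  {"grip": 0, "linear": [0, 0, 0], "rot": [0, 0, 0]},
  {"grip": 0, "linear": [0, 0, 0], "rot": [0, 0, 0]},
  {"grip": 0, "linear": [0, 0, 0], "rot": [0, 0, 0]},
])

```text
clock: 2.92
position: [531.0, 54.9, 319.9]
ee_rot: [0.735, -0.679, -0.0, 0.0]
contact_force: [-0.2, 0.2, 0.5]
gripper_width: -0.2
grasp_force: 0.0
```

```bash
cat >> h.py <<'E'
def wrist():
    s=arm.read_state();p=imaging.get_image("wrist");T=np.eye(4)
    T[:3,:3]=R.from_quat(s["ee_rot"]).as_matrix();T[:3,3]=s["position"]
    p["extrinsics"]=np.linalg.inv(T@np.array(p["T_tool_cam"]));return s,p
def yaw(s): 
    m=R.from_quat(s["ee_rot"]).as_matrix();return np.arctan2(m[1,0],m[0,0])
E
python3 - <<'E'
from h import *
s,p=wrist();print(np.round(s["position"],1),yaw(s),np.round(s["joints"],2),s["clock"],s["gripper_width"],np.round(s["contact_force"],2));print(np.round(p["T_tool_cam"],2))
cv2.imwrite("pics/w1.png",p["frame"][:,:,::-1])
Z=dict(jig=0,fence_line=26,wing_cam=12,wings=72,cam_pivot=29,stop_face=30,cheek=12,block=12,block_centre=30)
for q,z in Z.items():
    for a in models.tip_of(p,q)[:1]: print(q,round(a["score"],2),np.round(a["pixel"]),np.round(onz(p,a["pixel"],z),1))
E
```

```text
[531.   54.9 319.9] -1.4916837631643824 [ 0.41  0.18 -0.06 -0.   -1.33 -0.33] 2.925 -0.1503393305241708 [-0.19  0.18  0.46]
[[  -0.     -0.95   -0.31   78.35]
 [   1.     -0.     -0.      1.74]
 [   0.     -0.31    0.95 -143.04]
 [   0.      0.      0.      1.  ]]
wing_cam 0.55 [308. 160.] [543.5   2.2  12. ]
wings 0.76 [307. 159.] [544.   -1.9  72. ]
cam_pivot 0.68 [309. 159.] [ 5.423e+02 -4.000e-01  2.900e+01]
stop_face 0.93 [272. 114.] [590.8 -49.5  30. ]
cheek 0.64 [331. 164.] [513.1   4.3  12. ]
block 0.79 [282. 189.] [575.9  42.6  12. ]
block_centre 0.56 [279. 191.] [579.   42.7  30. ]
```

View pics/w1.png

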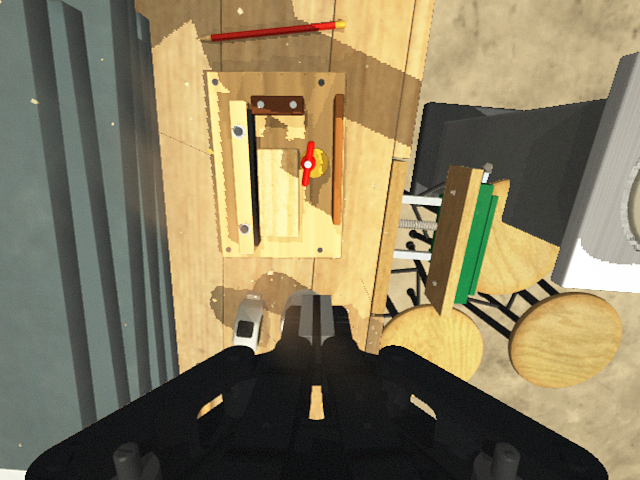

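The wrist view shows the board corners near (205,72), (345,72), (342,258) and (222,258). The block is at (279,193), the wings are centred at (308,164), and the stop is at (277,105). I'll take one closer look.

arm_command([
  {"grip": 0, "linear": [34, -20, 45], "rot": [0, 0, 0]},
  {"grip": 0, "linear": [68, -39, 90], "rot": [0, 0, 0]},
  {"grip": 0, "linear": [68, -39, 90], "rot": [0, 0, 0]},
  {"grip": 0, "linear": [68, -39, 90], "rot": [0, 0, 0]},
])

```text
clock: 3.92
position: [576.3, -11.0, 230.8]
ee_rot: [0.734, -0.679, 0.001, -0.0]
contact_force: [1.0, 0.1, 1.0]
gripper_width: 0.2
grasp_force: 0.0
```

Run:
```python
from h import *
s,p=wrist();print(np.round(s["position"],1),yaw(s),s["clock"])
import pickle;pickle.dump(dict(p),open("w2.pkl","wb"))
Z=dict(jig=0,fence_line=26,wing_cam=12,wings=72,cam_pivot=29,stop_face=30,cheek=12,block=12,block_centre=30)
for q,z in Z.items():
    for a in models.tip_of(p,q)[:1]: print(q,round(a["score"],2),np.round(a["pixel"]),np.round(onz(p,a["pixel"],z),1))
cv2.imwrite("pics/w2.png",p["frame"][:,:,::-1])
```

```text
[576.3 -11.  230.8] -1.493913534958981 3.925
fence_line 0.63 [282. 248.] [609.4  25.9  26. ]
wing_cam 0.72 [344. 226.] [ 5.434e+02 -1.000e-01  1.200e+01]
wings 0.83 [346. 246.] [545.2   3.5  72. ]
cam_pivot 0.64 [345. 234.] [542.3   3.4  29. ]
stop_face 0.76 [305. 181.] [588.9 -49.4  30. ]
cheek 0.72 [303. 182.] [592.1 -45.3  12. ]
block 0.91 [310. 260.] [578.   42.8  12. ]
block_centre 0.78 [306. 264.] [581.9  40.6  30. ]
```

View pics/w2.png

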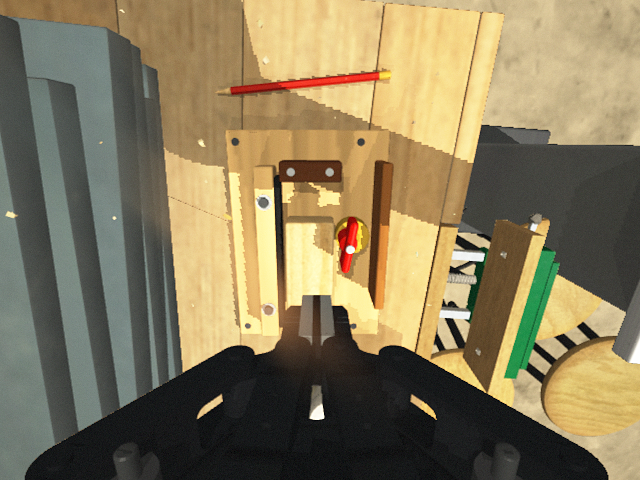

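```bash
cat > fit.py <<'E'
from h import *
import pickle
from scipy.optimize import least_squares
p=pickle.load(open("w2.pkl","rb"))
C=[(85,-120,12,226,130),(-85,-120,12,389,130),(85,120,12,240,334),(-85,120,12,377,334),(35,-90,40,279,161),(-27,-90,40,341,161),(35,-70,40,279,182),(-27,-70,40,341,182)]
def w(q,l):
    c,s=np.cos(q[2]),np.sin(q[2]);return [q[0]+c*l[0]-s*l[1],q[1]+s*l[0]+c*l[1],l[2]]
def f(q): return np.ravel([np.array(proj(p,w(q,c)))-c[3:] for c in C])
r=least_squares(f,[585,15,.05],loss="soft_l1",f_scale=2);q=r.x
def loc(X):
    c,s=np.cos(q[2]),np.sin(q[2]);d=np.array(X[:2])-q[:2];return np.array([c*d[0]+s*d[1],-s*d[0]+c*d[1]])
E
python3 - <<'E'
from fit import *
print(q,np.round(f(q).reshape(-1,2),1).tolist())
print("pivot",w(q,(-40,-15,72)),"stop",w(q,(4,-70,30)))
for n,l in dict(pivtop=(-40,-15,84)).items(): print(n,proj(p,w(q,l)))
for px in((287,217),(333,217)): print("block",onz(p,px,47),loc(onz(p,px,47)))
for px in((351,218),(346,272),(350,249)): print("wing",onz(p,px,84),loc(onz(p,px,84)))
im=p["frame"][190:300,270:410,::-1];cv2.imwrite("pics/w2c.png",cv2.resize(im,None,fx=5,fy=5,interpolation=cv2.INTER_CUBIC))
E
```

```text
[5.77779054e+02 2.02869971e+01 6.22833669e-02] [[3.6, -1.7], [6.6, 0.8], [2.2, -1.0], [1.8, 0.9], [-3.0, -0.2], [-1.2, 0.8], [-2.6, -0.4], [-2.0, 0.6]]
pivot [np.float64(538.790259764557), np.float64(2.826357554600367), 72] stop [np.float64(586.1283154020061), np.float64(-49.328301762336764), 30]
pivtop [np.float64(354.1770092974026), np.float64(249.33523797377643)]
block [604.32504129 -14.11888676  47.        ] [ 24.35298612 -35.99147617]
block [558.40879808 -17.66081409  47.        ] [-21.69468688 -36.66856615]
wing [544.8654601  -26.08666255  84.        ] [-35.73621555 -44.23509762]
wing [543.93318891  25.60796611  84.        ] [-33.44904481   7.41732354]
wing [542.63609775   2.79989479  84.        ] [-36.16326615 -15.26578835]
```

View pics/w2c.png

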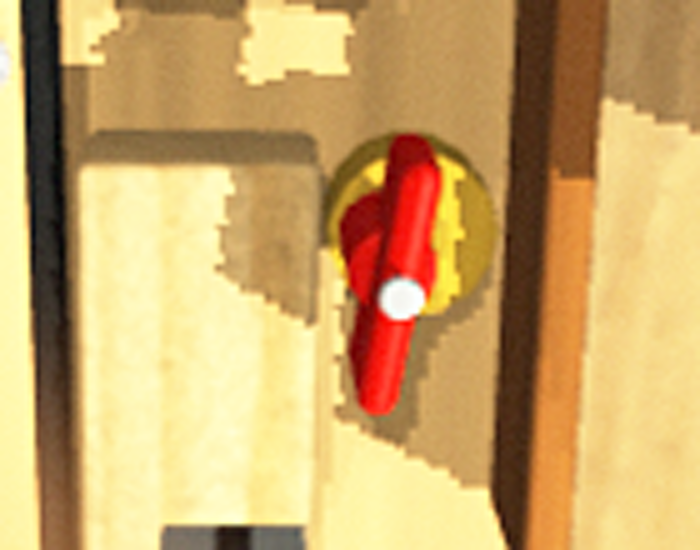

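The crop shows the knob hub at about (350,249) px, with the wing tips at (354.6,224) and (345.6,270). The block's front edge is at row ~217, leaving a gap of about 34 mm to the stop. Next I go down behind the block's +y end.

arm_command([
  {"grip": 0, "linear": [-55, -3, 0], "rot": [0, 0, 0]},
  {"grip": 0, "linear": [-110, -6, 0], "rot": [0, 0, 0]},
  {"grip": 0, "linear": [-138, -7, 40], "rot": [0, 0, 0]},
  {"grip": 0, "linear": [-138, -7, 95], "rot": [0, 0, 0]},
  {"grip": 0, "linear": [-138, -7, 150], "rot": [0, 0, 0]},
  {"grip": 0, "linear": [-138, -7, 190], "rot": [0, 0, 0]},
  {"grip": 0, "linear": [-138, -7, 204], "rot": [0, 0, 0]},
  {"grip": 0, "linear": [-138, -7, 204], "rot": [0, 0, 0]},
])

```text
clock: 5.42
position: [572.3, 127.2, 25.9]
ee_rot: [0.734, -0.679, 0.0, 0.0]
contact_force: [1.0, 0.5, 0.3]
gripper_width: 0.6
grasp_force: 0.0
```

Run:
```python
from fit import *
a=onz(p,(354.6,224),84);b=onz(p,(345.6,270),84);print(a,b,(a+b)/2,"wing yaw",np.arctan2(*(b-a)[1::-1])-np.pi/2)
# board/lane edges: fence black strip & cheek direction
n=imaging.get_image("scene");cv2.imwrite("pics/s2.png",cv2.resize(n["frame"][190:430,220:460,::-1],None,fx=2.5,fy=2.5))
s=arm.read_state();print(s["position"],s["contact_force"])
```

```text
[541.06535798 -20.88802049  84.        ] [544.51429134  23.63754312  84.        ] [542.78982466   1.37476132  84.        ] wing yaw -0.07730525892485773
[573.08198531 127.55832441  27.12812952] [ 0.64508378 -0.099193    0.43785136]
```

View pics/s2.png

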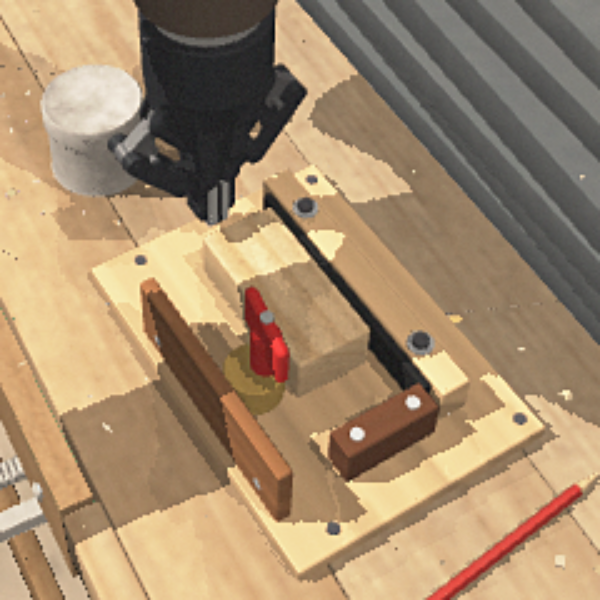

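arm_command([
  {"grip": 0, "linear": [6, 0, 0], "rot": [0, 0, 0]},
  {"grip": 0, "linear": [12, 0, 0], "rot": [0, 0, 0]},
  {"grip": 0, "linear": [17, 0, 0], "rot": [0, 0, 0]},
  {"grip": 0, "linear": [20, 0, 0], "rot": [0, 0, 0]},
  {"grip": 0, "linear": [23, 0, 0], "rot": [0, 0, 0]},
  {"grip": 0, "linear": [26, 0, 0], "rot": [0, 0, 0]},
  {"grip": 0, "linear": [29, 0, 0], "rot": [0, 0, 0]},
  {"grip": 0, "linear": [32, 0, 0], "rot": [0, 0, 0]},
  {"grip": 0, "linear": [36, 0, 0], "rot": [0, 0, 0]},
  {"grip": 0, "linear": [40, 0, 0], "rot": [0, 0, 0]},
])

```text
clock: 6.72
position: [575.1, 87.0, 26.0]
ee_rot: [0.734, -0.679, 0.0, -0.0]
contact_force: [-0.2, 1.5, 0.8]
gripper_width: -0.0
grasp_force: 0.6
```

arm_command([
  {"grip": 0, "linear": [2, 0, 0], "rot": [0, 0, 0]},
  {"grip": 0, "linear": [4, 0, 0], "rot": [0, 0, 0]},
  {"grip": 0, "linear": [5, 0, 0], "rot": [0, 0, 0]},
  {"grip": 0, "linear": [5, 0, 0], "rot": [0, 0, 0]},
])

```text
clock: 7.22
position: [575.3, 82.1, 25.9]
ee_rot: [0.734, -0.679, -0.0, 0.0]
contact_force: [-0.2, 0.4, 0.6]
gripper_width: -0.0
grasp_force: 0.1
```

Run:
```python
from fit import *
n=imaging.get_image("scene");cv2.imwrite("pics/s3.png",cv2.resize(n["frame"][250:390,270:430,::-1],None,fx=4,fy=4))
s=arm.read_state();print(s["position"],s["contact_force"])
```

```text
[575.27948952  82.11635888  25.86623398] [0.79466088 0.40213804 0.73973581]
```

View pics/s3.png

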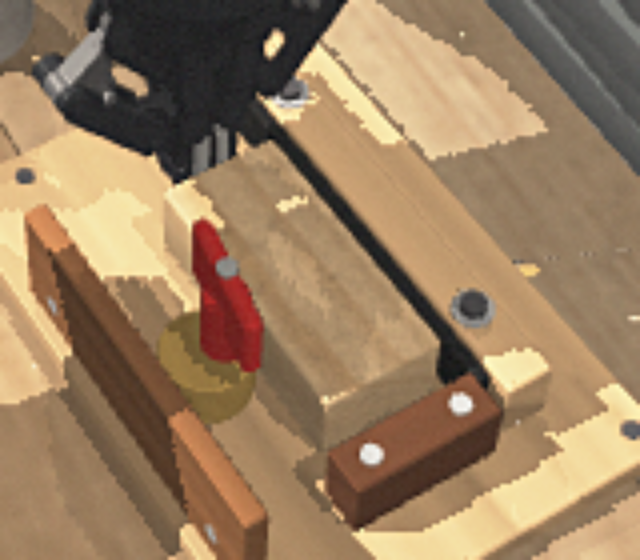

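The block follows the fingers, with roughly 10 mm left to the stop. I'll creep forward.

arm_command([
  {"grip": 0, "linear": [2, 0, 0], "rot": [0, 0, 0]},
  {"grip": 0, "linear": [4, 0, 0], "rot": [0, 0, 0]},
  {"grip": 0, "linear": [6, 0, 0], "rot": [0, 0, 0]},
  {"grip": 0, "linear": [7, 0, 0], "rot": [0, 0, 0]},
])

```text
clock: 7.78
position: [576.0, 75.1, 26.0]
ee_rot: [0.734, -0.679, -0.0, 0.0]
contact_force: [0.2, -0.2, -0.6]
gripper_width: -0.4
grasp_force: 0.2
```

arm_command([
  {"grip": 0, "linear": [1, 0, 0], "rot": [0, 0, 0]},
  {"grip": 0, "linear": [2, 0, 0], "rot": [0, 0, 0]},
])

```text
clock: 8.02
position: [576.2, 73.3, 26.0]
ee_rot: [0.734, -0.679, -0.0, 0.0]
contact_force: [0.7, 1.4, -0.9]
gripper_width: 0.2
grasp_force: 0.2
```

arm_command([
  {"grip": 0, "linear": [1, 0, 0], "rot": [0, 0, 0]},
  {"grip": 0, "linear": [2, 0, 0], "rot": [0, 0, 0]},
])

```text
clock: 8.28
position: [576.4, 71.3, 26.0]
ee_rot: [0.734, -0.679, -0.0, 0.0]
contact_force: [-0.3, 1.0, -0.3]
gripper_width: -0.2
grasp_force: 0.2
```

arm_command([
  {"grip": 0, "linear": [1, 0, 0], "rot": [0, 0, 0]},
  {"grip": 0, "linear": [1, 0, 0], "rot": [0, 0, 0]},
])

```text
clock: 8.52
position: [576.7, 71.0, 26.1]
ee_rot: [0.734, -0.679, 0.0, -0.001]
contact_force: [-1.5, 4.5, -0.5]
gripper_width: 0.2
grasp_force: 2.1
```

arm_command([
  {"grip": 0, "linear": [1, 0, 0], "rot": [0, 0, 0]},
  {"grip": 0, "linear": [1, 0, 0], "rot": [0, 0, 0]},
])

```text
clock: 8.78
position: [576.8, 71.0, 26.2]
ee_rot: [0.734, -0.679, -0.0, -0.001]
contact_force: [-1.9, 8.5, 0.8]
gripper_width: -0.1
grasp_force: 4.2
```

arm_command([
  {"grip": 0, "linear": [1, 0, 0], "rot": [0, 0, 0]},
  {"grip": 0, "linear": [1, 0, 0], "rot": [0, 0, 0]},
])

```text
clock: 9.02
position: [576.8, 70.9, 26.2]
ee_rot: [0.734, -0.679, -0.0, -0.002]
contact_force: [-3.2, 12.1, 0.5]
gripper_width: 0.4
grasp_force: 6.0
```

The block is home, with the resistance rising 4 N/mm to 12 N. I'll back off and rise.

arm_command([
  {"grip": 0, "linear": [-8, 0, 0], "rot": [0, 0, 0]},
  {"grip": 0, "linear": [-18, 0, 0], "rot": [0, 0, 0]},
  {"grip": 0, "linear": [-18, 0, -55], "rot": [0, 0, 0]},
  {"grip": 0.45, "linear": [-18, 0, -110], "rot": [0, 0, 0.05]},
  {"grip": 0.45, "linear": [35, 37, -125], "rot": [0, 0, 0.1]},
  {"grip": 0.45, "linear": [65, 37, -125], "rot": [0, 0, 0.154]},
  {"grip": 0.45, "linear": [65, 37, -125], "rot": [0, 0, 0.154]},
  {"grip": 0.45, "linear": [65, 37, -125], "rot": [0, 0, 0.154]},
])

```text
clock: 10.02
position: [544.7, 0.7, 150.9]
ee_rot: [-0.679, 0.734, -0.0, -0.0]
contact_force: [1.3, 0.0, 0.2]
gripper_width: 38.4
grasp_force: 0.0
```

Run:
```python
from fit import *
s=arm.read_state();print(np.round(s["position"],1),yaw(s),s["contact_force"],s["gripper_width"],np.round(s["joints"],2))
m=R.from_quat(s["ee_rot"]).as_matrix()
print("to pivot z66",np.round(m.T@(np.array([543,2,66])-s["position"]),1))
for n in("scene","top"):
    g=imaging.get_image(n)
    for qn,z in(("wings",72),("block_centre",30),("stop_face",30)):
        for a in models.tip_of(g,qn)[:1]: print(n,qn,a["score"],np.round(onz(g,a["pixel"],z),1))
    if n=="scene":cv2.imwrite("pics/s4.png",cv2.resize(g["frame"][250:390,270:430,::-1],None,fx=4,fy=4))
```

```text
[544.7   0.7 150.9] -1.6477584812844064 [1.3155511  0.01693027 0.20112385] 38.43065615933545 [ 0.3   0.32 -0.3   0.   -0.94 -0.38]
to pivot z66 [-1.1  1.8 84.9]
scene wings 0.88 [543.4   5.   72. ]
scene block_centre 0.73 [586.    7.1  30. ]
scene stop_face 0.84 [594.3 -52.2  30. ]
```

View pics/s4.png

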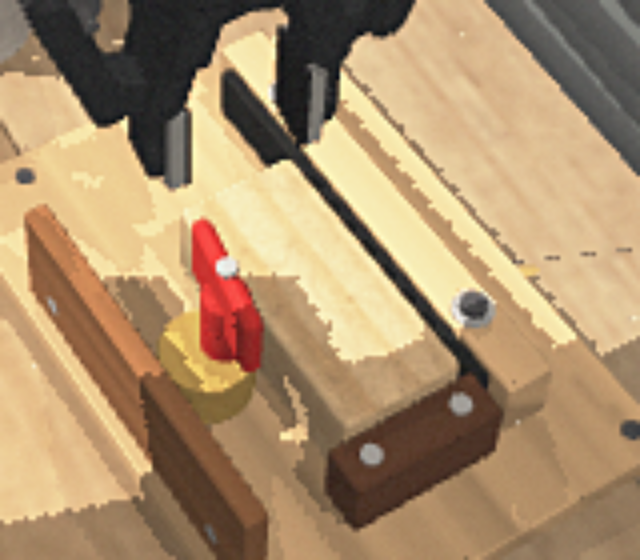

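The block sits flush on the stop, and the knob stands ready under the open fingers. I'll descend over the wings and close.

arm_command([
  {"grip": 0.45, "linear": [-1.5, 2, 40], "rot": [0, 0, 0]},
  {"grip": 0.45, "linear": [-1.5, 2, 75], "rot": [0, 0, 0]},
  {"grip": 0.45, "linear": [-1.5, 2, 85], "rot": [0, 0, 0]},
  {"grip": 0.45, "linear": [-1.5, 2, 85], "rot": [0, 0, 0]},
  {"grip": 0.25, "linear": [-1.5, 2, 85], "rot": [0, 0, 0]},
  {"grip": 0.2, "linear": [-1.5, 2, 85], "rot": [0, 0, 0]},
])

```text
clock: 11.18
position: [543.7, 2.6, 67.3]
ee_rot: [-0.679, 0.734, -0.001, 0.001]
contact_force: [0.7, -0.4, 0.2]
gripper_width: 16.6
grasp_force: 0.0
```

arm_command([
  {"grip": 0, "linear": [0, 0, 0], "rot": [0, 0, 0]},
  {"grip": 0, "linear": [0, 0, 0], "rot": [0, 0, 0]},
  {"grip": 0, "linear": [0, 0, 0], "rot": [0, 0, 0]},
  {"grip": 0, "linear": [0, 0, 0], "rot": [0, 0, 0]},
])

```text
clock: 11.68
position: [544.6, 2.5, 67.3]
ee_rot: [-0.68, 0.734, -0.001, 0.002]
contact_force: [2.1, -1.5, 5.7]
gripper_width: 6.4
grasp_force: 62.6
```

```bash
cat > st.py <<'E'
from fit import *
s=arm.read_state();m=R.from_quat(s["ee_rot"]).as_matrix()
print(np.round(s["position"],1),"yaw",round(yaw(s),3),"F",np.round(s["contact_force"],1),"Ft",np.round(m.T@s["contact_force"],1),"T",np.round(s["wrist_torque"],3),"w",round(s["gripper_width"],1),"g",round(s["grasp_force"],1),"t",s["clock"],"j6",round(s["joints"][5],2))
E
python3 st.py
```

```text
[544.6   2.5  67.3] yaw -1.647 F [ 2.1 -1.5  5.7] Ft [ 1.3 -2.3 -5.7] T [-0.354 -0.88  -0.053] w 6.4 g 62.6 t 11.675 j6 -0.38
```

arm_command([
  {"grip": 0, "linear": [0, -1, 0], "rot": [0, 0, 0.1]},
  {"grip": 0, "linear": [0, -1, 0], "rot": [0, 0, 0.2]},
  {"grip": 0, "linear": [0, -1, 0], "rot": [0, 0, 0.3]},
  {"grip": 0, "linear": [0, -1, 0], "rot": [0, 0, 0.35]},
  {"grip": 0, "linear": [0, -1, 0], "rot": [0, 0, 0.4]},
])

```text
clock: 12.3
position: [544.7, 2.5, 67.3]
ee_rot: [-0.52, 0.854, -0.001, 0.001]
contact_force: [1.8, -0.4, 7.3]
gripper_width: 6.4
grasp_force: 62.9
```

```bash
python3 st.py
```

```text
[544.7   2.5  67.3] yaw -2.048 F [ 1.8 -0.4  7.3] Ft [-0.4 -1.8 -7.3] T [-0.02  -0.328  0.07 ] w 6.4 g 62.9 t 12.3 j6 -0.78
```

arm_command([
  {"grip": 0, "linear": [0, 0, 0], "rot": [0, 0, 0.08]},
  {"grip": 0, "linear": [0, 0, 0], "rot": [0, 0, 0.16]},
  {"grip": 0, "linear": [0, 0, 0], "rot": [0, 0, 0.22]},
  {"grip": 0, "linear": [0, 0, 0], "rot": [0, 0, 0.26]},
  {"grip": 0, "linear": [0, 0, 0], "rot": [0, 0, 0.3]},
])

```text
clock: 12.92
position: [544.7, 2.6, 67.3]
ee_rot: [-0.387, 0.922, -0.0, 0.001]
contact_force: [0.4, -0.5, 7.6]
gripper_width: 6.1
grasp_force: 62.9
```

```bash
python3 st.py
```

```text
[544.7   2.6  67.3] yaw -2.348 F [ 0.4 -0.5  7.6] Ft [ 0.1 -0.7 -7.6] T [ 0.011 -0.237  0.105] w 6.1 g 62.9 t 12.925 j6 -1.08
```

arm_command([
  {"grip": 0, "linear": [0, 0, 0], "rot": [0, 0, 0.05]},
  {"grip": 0, "linear": [0, 0, 0], "rot": [0, 0, 0.1]},
])

```text
clock: 13.18
position: [544.7, 2.5, 67.3]
ee_rot: [-0.34, 0.94, -0.0, 0.001]
contact_force: [1.2, 0.4, 7.3]
gripper_width: 6.7
grasp_force: 62.9
```

```bash
python3 st.py
```

```text
[544.7   2.5  67.3] yaw -2.448 F [1.2 0.4 7.3] Ft [-1.2 -0.5 -7.3] T [-0.005 -0.282  0.063] w 6.7 g 62.9 t 13.175 j6 -1.18
```

arm_command([
  {"grip": 0, "linear": [0, 0, 0], "rot": [0, 0, 0.05]},
  {"grip": 0, "linear": [0, 0, 0], "rot": [0, 0, 0.1]},
])

```text
clock: 13.42
position: [544.7, 2.5, 67.3]
ee_rot: [-0.292, 0.956, -0.0, 0.001]
contact_force: [-0.0, 0.2, 8.1]
gripper_width: 6.1
grasp_force: 62.9
```

```bash
python3 st.py
```

```text
[544.7   2.5  67.3] yaw -2.548 F [-0.   0.2  8.1] Ft [-0.1  0.2 -8.1] T [-0.012 -0.276  0.105] w 6.1 g 62.9 t 13.425 j6 -1.28
```

arm_command([
  {"grip": 0, "linear": [0, 0, 0], "rot": [0, 0, 0.05]},
  {"grip": 0, "linear": [0, 0, 0], "rot": [0, 0, 0.1]},
])

```text
clock: 13.68
position: [544.7, 2.6, 67.3]
ee_rot: [-0.244, 0.97, -0.0, 0.001]
contact_force: [0.6, -0.5, 7.6]
gripper_width: 6.5
grasp_force: 62.9
```

```bash
python3 st.py
```

```text
[544.7   2.6  67.3] yaw -2.648 F [ 0.6 -0.5  7.6] Ft [-0.3 -0.7 -7.5] T [ 0.024 -0.307  0.087] w 6.5 g 62.9 t 13.675 j6 -1.38
```

arm_command([
  {"grip": 0, "linear": [0, 0, 0], "rot": [0, 0, 0.05]},
  {"grip": 0, "linear": [0, 0, 0], "rot": [0, 0, 0.1]},
])

```text
clock: 13.92
position: [544.7, 2.6, 67.3]
ee_rot: [-0.195, 0.981, -0.0, 0.001]
contact_force: [1.2, -0.3, 7.3]
gripper_width: 6.2
grasp_force: 62.9
```

```bash
python3 st.py
```

```text
[544.7   2.6  67.3] yaw -2.748 F [ 1.2 -0.3  7.3] Ft [-1.  -0.7 -7.3] T [ 0.072 -0.284  0.105] w 6.2 g 62.9 t 13.925 j6 -1.48
```

arm_command([
  {"grip": 0, "linear": [0, 0, 0], "rot": [0, 0, 0.05]},
  {"grip": 0, "linear": [0, 0, 0], "rot": [0, 0, 0.1]},
])

```text
clock: 14.18
position: [544.7, 2.6, 67.3]
ee_rot: [-0.146, 0.989, -0.0, 0.001]
contact_force: [1.4, -0.6, 7.9]
gripper_width: 6.2
grasp_force: 62.9
```

```bash
python3 st.py
```

```text
[544.7   2.6  67.3] yaw -2.848 F [ 1.4 -0.6  7.9] Ft [-1.2 -1.  -7.9] T [ 0.081 -0.26   0.14 ] w 6.2 g 62.9 t 14.175 j6 -1.58
```

arm_command([
  {"grip": 0, "linear": [0, 0, 0], "rot": [0, 0, 0.03]},
  {"grip": 0, "linear": [0, 0, 0], "rot": [0, 0, 0.06]},
])

```text
clock: 14.42
position: [544.7, 2.6, 67.3]
ee_rot: [-0.117, 0.993, -0.0, 0.001]
contact_force: [1.4, 0.5, 7.3]
gripper_width: 6.0
grasp_force: 62.9
```

```bash
python3 st.py
```

```text
[544.7   2.6  67.3] yaw -2.907 F [1.4 0.5 7.3] Ft [-1.5  0.2 -7.3] T [ 0.101 -0.275  0.122] w 6.0 g 62.9 t 14.425 j6 -1.64
```

arm_command([
  {"grip": 0, "linear": [0, 0, 0], "rot": [0, 0, 0.02]},
  {"grip": 0, "linear": [0, 0, 0], "rot": [0, 0, 0.04]},
])

```text
clock: 14.68
position: [544.8, 2.6, 67.3]
ee_rot: [-0.097, 0.995, -0.0, 0.001]
contact_force: [1.1, 0.1, 8.2]
gripper_width: 6.7
grasp_force: 62.9
```

```bash
python3 st.py
```

```text
[544.8   2.6  67.3] yaw -2.947 F [1.1 0.1 8.2] Ft [-1.1 -0.1 -8.2] T [ 0.015 -0.292  0.122] w 6.7 g 62.9 t 14.675 j6 -1.68
```

arm_command([
  {"grip": 0, "linear": [0, 0, 0], "rot": [0, 0, 0.03]},
  {"grip": 0, "linear": [0, 0, 0], "rot": [0, 0, 0.06]},
])

```text
clock: 14.92
position: [544.7, 2.6, 67.3]
ee_rot: [-0.067, 0.998, 0.0, 0.001]
contact_force: [1.7, -0.3, 7.0]
gripper_width: 6.1
grasp_force: 62.9
```

```bash
python3 st.py
```

```text
[544.7   2.6  67.3] yaw -3.007 F [ 1.7 -0.3  7. ] Ft [-1.7 -0.5 -7. ] T [ 0.037 -0.316  0.063] w 6.1 g 62.9 t 14.925 j6 -1.74
```

arm_command([
  {"grip": 0, "linear": [0, 0, 0], "rot": [0, 0, 0.03]},
  {"grip": 0, "linear": [0, 0, 0], "rot": [0, 0, 0.05]},
])

```text
clock: 15.18
position: [544.7, 2.6, 67.3]
ee_rot: [-0.042, 0.999, 0.0, 0.001]
contact_force: [0.7, -0.2, 7.8]
gripper_width: 6.7
grasp_force: 62.9
```

```bash
python3 st.py
```

```text
[544.7   2.6  67.3] yaw -3.057 F [ 0.7 -0.2  7.8] Ft [-0.7 -0.3 -7.8] T [ 0.091 -0.261  0.207] w 6.7 g 62.9 t 15.175 j6 -1.79
```

```bash
cat > av.py <<'E'
from h import *
v=[]
for _ in range(5):
    v.append(arm.read_state()["wrist_torque"][2]); imaging.get_image("top")
print(np.round(v,3),np.mean(v),yaw(arm.read_state()))
E
python3 av.py
```

```text
[ 0.207  0.061  0.045  0.044 -0.007] 0.06996709009097615 -3.0567044605758253
```

arm_command([
  {"grip": 0, "linear": [0, 0, 0], "rot": [0, 0, 0.02]},
  {"grip": 0, "linear": [0, 0, 0], "rot": [0, 0, 0.03]},
])

```text
clock: 15.68
position: [544.7, 2.6, 67.3]
ee_rot: [-0.028, 1.0, 0.0, 0.001]
contact_force: [1.4, 0.7, 7.8]
gripper_width: 6.3
grasp_force: 62.9
```

```bash
python3 av.py
```

```text
[0.155 0.092 0.073 0.124 0.078] 0.104332042528089 -3.0864270042896864
```

arm_command([
  {"grip": 0, "linear": [0, 0, 0], "rot": [0, 0, 0.03]},
  {"grip": 0, "linear": [0, 0, 0], "rot": [0, 0, 0.06]},
])

```text
clock: 16.18
position: [544.6, 2.6, 67.3]
ee_rot: [0.003, 1.0, 0.0, 0.001]
contact_force: [0.6, 0.1, 8.0]
gripper_width: 6.2
grasp_force: 62.9
```

```bash
python3 av.py
```

```text
[0.288 0.216 0.088 0.109 0.128] 0.16567101614719706 3.136888487799199
```

arm_command([
  {"grip": 0, "linear": [0, 0, 0], "rot": [0, 0, 0.03]},
  {"grip": 0, "linear": [0, 0, 0], "rot": [0, 0, 0.06]},
])

```text
clock: 16.68
position: [544.7, 2.6, 67.3]
ee_rot: [0.032, 0.999, 0.0, 0.001]
contact_force: [-0.6, 1.1, 7.8]
gripper_width: 6.4
grasp_force: 63.0
```

```bash
python3 av.py
```

```text
[0.303 0.255 0.187 0.195 0.169] 0.22187521894661283 3.0771050637533546
```

arm_command([
  {"grip": 0, "linear": [0, 0, 0], "rot": [0, 0, 0.02]},
  {"grip": 0, "linear": [0, 0, 0], "rot": [0, 0, 0.04]},
])

```text
clock: 17.18
position: [544.6, 2.6, 67.3]
ee_rot: [0.052, 0.999, 0.0, 0.001]
contact_force: [1.3, 0.7, 7.8]
gripper_width: 6.1
grasp_force: 63.0
```

```bash
sed -i 's/range(5)/range(8)/' av.py; python3 av.py
```

```text
[0.384 0.302 0.291 0.248 0.293 0.283 0.239 0.293] 0.2917322930257741 3.03751905036591
```

The torque rise above free is now about 0.2–0.25 N m, which is the right window. I'll let go and rise straight up.

arm_command([
  {"grip": 0.3, "linear": [0, 0, 0], "rot": [0, 0, 0]},
  {"grip": 0.4, "linear": [0, 0, 0], "rot": [0, 0, 0]},
  {"grip": 0.4, "linear": [0, 0, 0], "rot": [0, 0, 0]},
  {"grip": 0.4, "linear": [0, 0, 0], "rot": [0, 0, 0]},
  {"grip": 0.4, "linear": [0, 0, -15], "rot": [0, 0, 0]},
  {"grip": 0.4, "linear": [0, 0, -50], "rot": [0, 0, 0]},
  {"grip": 0.4, "linear": [0, 0, -110], "rot": [0, 0, 0]},
  {"grip": 0.4, "linear": [0, 0, -170], "rot": [0, 0, 0]},
  {"grip": 0.4, "linear": [0, 0, -170], "rot": [0, 0, 0]},
  {"grip": 0.4, "linear": [0, 0, -170], "rot": [0, 0, 0]},
])

```text
clock: 18.82
position: [543.4, 2.3, 236.7]
ee_rot: [0.053, 0.999, 0.0, 0.0]
contact_force: [0.0, 0.0, -1.3]
gripper_width: 34.2
grasp_force: 0.0
```

```bash
python3 st.py
python3 - <<'E'
from h import *
n=imaging.get_image("scene");cv2.imwrite("pics/s5.png",cv2.resize(n["frame"][230:400,260:440,::-1],None,fx=3.4,fy=3.4))
E
```

```text
[543.4   2.3 236.7] yaw 3.035 F [ 0.   0.  -1.3] Ft [-0.   0.   1.3] T [-0.024 -0.005  0.032] w 34.2 g 0.0 t 18.825 j6 -1.98
```

View pics/s5.png

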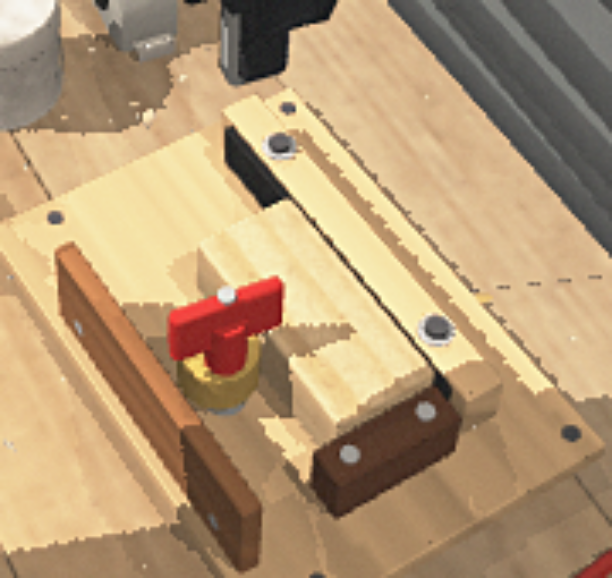

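The block is flush on the stop (about (385,420) px in the crop) and against the rubber. The cam touches it, the wings lie across the lane, and the hand is clear above.

```bash
python3 -c "
from bench import job;print(job.job_done())"
```

```text
the job is handed in; nothing more can be done
None
```

The job is handed in at about 19 s: the block is home on the end stop (peak push about 12 N), the cam was turned to an estimated 16–24 N and released, and the hand is clear; I did not measure the force left after letting go, and the hand-in returned no verdict.

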